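# Stack two relief layers and gauge the built-up height

### The job

Build the sample up on the height gauge's steel table and gauge it: lay the plain plywood board within the outline scribed on the table, let go and press it down to feel that it lies flat, then lay the plaster brick tile, bricks up, squarely on it and press that down in the same way. Then push the gauge's slide down by its thumb pad until the sprung foot bears on the tile with its spring about half squeezed in, never fully squeezed in, and leave it standing there so that the height can be read. Plaster chips and there is other work about: set things down gently and leave the rest of the bench as it is.

Things in the scene. Friction and masses are not known exactly. Their poses are not given: they have to be found in the camera images.
- gauge: Height gauge, fixed to the bench: dark iron base with a steel table, 270 (x) x 140 (y) x 30 mm high; origin = centre of its underside, x from the table's open end to the column, z up. Round column (24 mm) at x = +110 mm, 200 mm tall. A slide on it carries an arm over the table, with a thumb pad on top and a foot below its end. Above the table all is free from the open end to x = +6 mm.
- outline (a point): Centre of the rectangle scribed on the table's face, 184 x 74 mm, long side along the gauge's x; 30 mm above the gauge's underside, at gauge x = -30 mm, y = 0.
- pad (a point): Centre of the top face of the thumb pad (round, 38 mm) on the end of the slide's arm, at gauge x = +25 mm, y = 0; it starts 182 to 190 mm above the gauge's underside and goes down with the slide. The foot (steel disc, 26 mm) hangs straight below it; its face starts 95 to 115 mm above the gauge's underside, so a board can come in under it only level, from the open end.
- slide (a joint): How far the slide stands below the top of its travel, m (0 to 0.062; starts 0 to 0.008). It stays where it is left: a friction gib holds it; about 3 N on the pad moves it down, to which the foot's spring adds once the foot bears on something. To raise it again, lift it from under the arm.
- foot (a joint): How far the foot is squeezed up into its stem, m: 0 hanging free, 0.010 fully in. Its spring needs about 1 N to begin with and 1 N more for every mm. The stem is clamped at another length each time (12 mm of spread), so the foot's height is not known beforehand and must be felt for.
- ply: Plain plywood board, 170 (x) x 60 (y) x 16 mm, about 0.11 kg; origin = centre of its underside. Lies on the bench to the left or right of the gauge.
- tile: Plaster tile with a brick relief on its top face, 170 (x) x 60 (y) x 18 mm over the bricks, about 0.2 kg; origin = centre of its underside, bricks up (+z). Lies on the bench on the other side of the gauge.
- arch: Bystander: white foam arch, 140 mm tall, standing at the far right; origin under its middle.
- lath: Bystander: pine lath 200 x 26 x 12 mm lying at the far left; origin = centre of its underside.
- scraper: Bystander: scraper, 190 mm, lying to the right of the gauge's column end.
- offcut: Bystander: cream foam offcut 90 x 45 x 26 mm lying near the robot on the left; origin = centre of its underside.
- try_square: Bystander: try square, 110 mm blade, 85 mm stock, 14 mm high, lying near the robot on the right.
- strip_block: Bystander: wooden block 110 x 50 x 45 mm at the far left; origin = centre of its underside.
Things that resemble listed ones, but are neither listed nor needed, are in the scene too. What is shaped like the tile but green is not meant.

How it is judged (in metres and radians):
On the way, in this order (a step that is already met when the one before it is completed fails the run):
1. the plywood lies in the outline on the gauge's table, let go (distance between ply and outline below 0.012 m and angle between ply's own z axis and vertical below 0.03 rad and angle between the x axis of ply and the x axis of gauge, either way round below 0.12 rad and contact force between the fingers and ply below 0.2 N), for 0.2 s.
2. the plywood is pressed down on the table (distance between ply and outline below 0.012 m and angle between ply's own z axis and vertical below 0.03 rad and contact force between ply and gauge above 4 N), for 0.2 s.
3. the tile lies bricks up and square on the plywood, let go (horizontal distance between tile and ply below 0.01 m and z of tile in the frame of ply between 0.013 and 0.019 m and angle between tile's own z axis and vertical below 0.03 rad and angle between the x axis of tile and the x axis of ply, either way round below 0.12 rad and contact force between the fingers and tile below 0.2 N), for 0.2 s.
4. the tile is pressed down on the plywood (horizontal distance between tile and ply below 0.01 m and angle between tile's own z axis and vertical below 0.03 rad and contact force between tile and ply above 5 N and value of joint foot below 0.001 m), for 0.2 s.
At the end, for the whole second after the job is handed in: Plywood flat on the gauge's table within 14 mm of the outline's centre, 0.14 rad of its length; tile flat on it, bricks up, within 12 mm and 0.14 rad; slide standing still, foot bearing on the tile and squeezed in 2 to 8 mm of its 10; both layers at rest (value of joint foot between 0.002 and 0.008 m and velocity of joint slide between -0.002 and 0.002 m/s and distance between ply and outline below 0.014 m and angle between each of ply, tile's own z axis and vertical below 0.03 rad and angle between the x axis of ply and the x axis of gauge, either way round below 0.14 rad and horizontal distance between tile and ply below 0.012 m and z of tile in the frame of ply between 0.013 and 0.019 m and angle between the x axis of tile and the x axis of ply, either way round below 0.14 rad and linear speed of each of ply, tile below 0.01 m/s); the robot touches nothing.
It fails at once if the foot's spring is squeezed in fully (over 9 mm) (value of joint foot above 0.009 m).
It fails at once if a layer is let fall (over 0.5 m/s out of the fingers, a drop of some 13 mm) ((linear speed of ply above 0.5 m/s and contact force between the fingers and ply below 0.1 N) or (linear speed of tile above 0.5 m/s and contact force between the fingers and tile below 0.1 N)).
It fails at once if other work on the bench is shifted by more than 20 mm (distance of any of arch, lath, scraper, offcut, try_square, strip_block from where it was at the start of the episode above 0.02 m).
It also fails if it takes over 69 s, if anything falls off the work surface, if the arm or the gripper's body presses on something with over 40 N, if the wrist force passes 120 N, or if a joint passes its speed limit or range.

### The arm

A 6-joint arm with a two-finger parallel gripper is mounted at the origin on the work surface. World frame = base frame: x ahead of the robot, y to its left, z up, the work surface at z = 0. Lengths are in m, angles in degrees, forces in N, time in s.
With the tool pointing down it reaches from about 0.375 to 0.9 m from the base axis. Payload 3.1 kg.
Tool frame: the origin (TCP) lies at the very end of the fingers, on their centre line; the grasp point (between the pads) lies 19 mm behind it (grasp_offset is the distance from the TCP to the grasp point, in m); z points along the fingers, y is the direction in which the jaws open and shut (so a half turn about z gives the same grasp; the last joint's range is limited). The gripper opens to 87 mm and grips with 3 to 60 N. Pads are 19 mm wide; open, the fingers measure 117 mm over their backs; the gripper's body (75 mm by 190 mm) begins 51 mm behind the grasp point.
Start: joints at [-85.686, 30.224, 82.088, -0, 67.689, -10.227], TCP at [0.157, -0.605, 0.223] pointing down, gripper open.
Joint ranges: [-176.69, 176.69], [-43.24, 126.21], [12.49, 139.97], [-82, 262], [0, 151.66], [-163.58, 163.58]. Speed limits (degrees/s): [159.86, 159.86, 180, 180, 180, 180].

### API

Orientations are given as a 3x3 rotation matrix whose columns are the frame's x, y, z axes.
In Python, from rig import * gives the robot as it stands. The module is installed in compiled form; this text tells all that it offers.
- The arm moves only by the tool play_rows, never from a script. Its argument "plan" is a list that holds one entry, the list of rows, each a list of 7 numbers: the shift along the world's x, y, z each as a share of 5 cm, from -1 to 1, then the turn, a rotation vector about the world's x, y, z each as a share of pi rad, from -1 to 1, then the gripper's target within -1 to 1 (fully open at 1, half-way at 0, shut at -1). A call has 1 to 12 rows; each row shifts and turns the commanded pose from where the row before left it; what a row does not reach is not made up. A row lasts 1/10 s, in which the tool goes at most 50 mm and 8.59 degrees, less where a joint would pass 70% of its speed; a pose out of reach is approached as far as the arm can. A call with a number of a shift or a turn outside -1 to 1 is refused whole. A call with a gripper value outside its range is refused whole. The fingers move at their own pace and stop on an object; the grip force is fixed at half the most. Time passes only in rows, so rows that do not move let the fingers close. It gives the time, the measured TCP pose, the force and the opening at its end, in the units of the state.
- read_state(): the state, without advancing time (a new reading comes with each control period).
- capture(name): name is "scene" or "top" or "wrist"; returns the picture (480x640x3 uint8, red, green, blue); there is no depth.
- camera_params(name): a dict with "intrinsics" (3x3 intrinsics, pixels), "R" (3x3) and "t" (3): a world point X has camera coordinates R X + t; the wrist camera has in their place "mount" (4x4, takes a point from camera to tool coordinates, whose origin is the TCP and whose axes are the flange's). Camera axes: x right, y down, z forward; pixel columns grow to the right and rows downward; lengths in m; the calibration is good to about 2 mm. A picture is of the moment at which its call begins: read the wrist's pose just before it. camera_params takes no time and is no camera call.
- hand_in(): hands the job in, once; it reports no verdict.
The state is a dict: "time_s": time; "joint_positions": joint angles; "qvel": joint speeds; "tau": joint torques, N m; "position": TCP position; "tcp_rot": TCP orientation; "force": force on the tool from outside, world axes, zero at the start; "moment": the same for the moment, N m; "opening": opening from 0.0 (shut) to 1.0 (fully open).
Only numpy, scipy, OpenCV 4.12 (cv2) and the standard library are available. Lean on these libraries where they do the work, as an engineer would, in place of code of your own. Each camera call takes 0.05 s, during which the arm holds its last target. There are 200 camera calls.

## Working session

There is one attempt and no reset: what is moved stays moved. The work goes in short steps, Python scripts to look and compute and a tool call to move; the robot and the scene stay as the last step left them, time stands still between calls to the robot, and variables do not carry over. Pictures are saved under pics/ and viewed, about 8 in all and at most 12, crops included, and the job is handed in when it is done.

Besides the shell and the picture viewer there is one more tool, called after "Request:" as name(argument=value, ...), one argument or row to a line, values as JSON. play_rows: Moves the arm, as the interface text tells. Its arguments: {"type":"object","properties":{"plan":{"type":"array"}},"required":["plan"]}

```bash
mkdir -p pics
cat > h.py <<'E'
from rig import *
import numpy as np, cv2
def shot(n,f):
    im=capture(n); cv2.imwrite('pics/'+f,im[:,:,::-1]); return im
def ray(n,u,v,z,st=None):
    p=camera_params(n); K=np.array(p['intrinsics']); d=np.linalg.inv(K)@[u,v,1]
    if n=='wrist':
        M=np.array(p['mount']); Rt=np.array(st['tcp_rot']); o=Rt@M[:3,3]+st['position']; d=Rt@M[:3,:3]@d
    else:
        R=np.array(p['R']); o=-R.T@np.array(p['t']); d=R.T@d
    return o+d*(z-o[2])/d[2]
E
python3 - <<'E'
from h import *
a=shot('top','top0.png'); b=shot('scene','scene0.png')
for n in('top','scene'):
    p=camera_params(n);R=np.array(p['R']);print(n,-R.T@np.array(p['t']),R.round(2).tolist(),np.array(p['intrinsics']).tolist())
print(np.array(camera_params('wrist')['mount']).round(3).tolist())
s=read_state();print(s['time_s'],s['position'],np.round(s['tcp_rot'],3).tolist(),s['force'])
E
```

```text
top [ 0.39476114 -0.02540925  1.47147259] [[0.02, -1.0, -0.01], [-0.99, -0.02, -0.1], [0.1, 0.01, -0.99]] [[533.0726876123526, 0.0, 308.9554914279001], [0.0, 533.0726876123526, 242.19154525315372], [0.0, 0.0, 1.0]]
scene [ 1.0716525  -0.26131701  1.031678  ] [[0.42, 0.91, -0.01], [0.76, -0.36, -0.54], [-0.5, 0.22, -0.84]] [[512.0944945613791, 0.0, 324.42772262359375], [0.0, 512.0944945613791, 231.55654163628643], [0.0, 0.0, 1.0]]
[[0.001, -0.955, -0.297, 0.08], [1.0, 0.002, -0.001, -0.0], [0.001, -0.297, 0.955, -0.163], [0.0, 0.0, 0.0, 1.0]]
0.1 [ 0.15691657 -0.60427688  0.22167787] [[0.968, 0.251, -0.0], [0.251, -0.968, 0.002], [0.0, -0.002, -1.0]] [-0.03499934  1.63238909 -0.00775173]
```

View pics/top0.png

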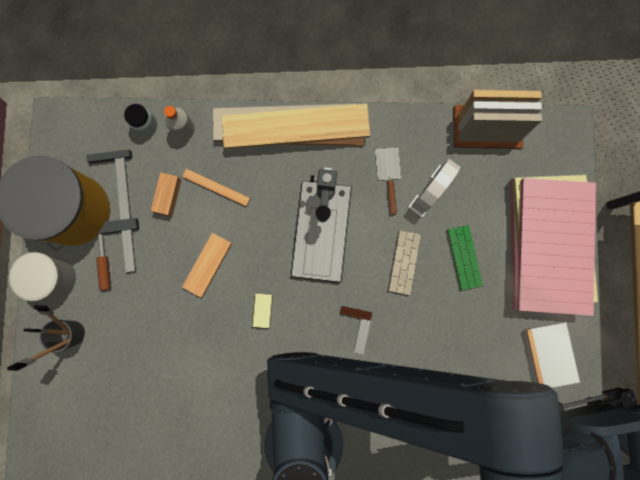

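View pics/scene0.png

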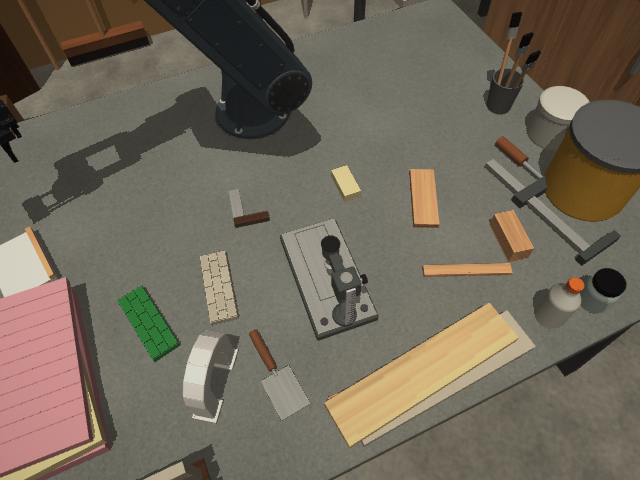

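Top view: the board at (207,265) is 170x60-sized plain wood, so it is the ply; the block at (166,194) is too small. The tan brick tile at (404,263) is the tile, and the green one at (465,257) is excluded. The gauge is at (322,232), open end towards the robot.

```bash
cat > m.py <<'E'
from h import *
im=cv2.imread('pics/top0.png'); hsv=cv2.cvtColor(im,cv2.COLOR_BGR2HSV)
def obj(mask,c,z,name):
    n,l,s,ce=cv2.connectedComponentsWithStats(mask.astype(np.uint8))
    k=l[c[1],c[0]]
    cn=max(cv2.findContours((l==k).astype(np.uint8),0,2)[0],key=cv2.contourArea)[:,0]
    P=np.array([ray('top',u,v,z)[:2] for u,v in cn],np.float32)
    r=cv2.minAreaRect(P); B=cv2.boxPoints(r)
    e=B[1]-B[0],B[2]-B[1]; L=max(e,key=np.linalg.norm); 
    print(name,k,np.round(r[0],4),np.round(r[1],4),'ang',round(np.degrees(np.arctan2(L[1],L[0]))%180,1), np.round(B,3).tolist())
    return cn
print(hsv[265,207],hsv[263,404],hsv[260,300],hsv[262,330],hsv[300,200])
H,S,V=cv2.split(hsv)
m1=(S>90)&(V>100)
obj(m1,(207,265),.016,'ply')
m2=cv2.morphologyEx(((H<30)&(S>25)&(V>90)).astype(np.uint8),cv2.MORPH_CLOSE,np.ones((3,3)))
ys,xs=np.nonzero(m2[255:270,395:412]);obj(m2,(395+xs[len(xs)//2],255+ys[len(xs)//2]),.018,'tile')
m3=(S<40)&(V>112); obj(m3,(330,262),.03,'gauge')
c=np.hstack([cv2.resize(im[220:310,175:245],None,fx=3.8,fy=5.5) if 0 else cv2.resize(im[y:y+100,x:x+66],None,fx=4,fy=4,interpolation=2) for x,y in((175,215),(372,213),)]+[cv2.resize(im[160:293,285:361],None,fx=3,fy=3)[:400]]) if 1 else 0
cv2.imwrite('pics/crop0.png',c)
E
python3 m.py
```

```text
[ 16 129 214] [ 21  53 188] [ 24  21 173] [ 23  20 165] [ 27  24 117]
ply 21 [0.4735 0.2759] [0.0627 0.171 ] ang 153.1 [[0.382999986410141, 0.28700000047683716], [0.5360000133514404, 0.20900000631809235], [0.5640000104904175, 0.26499998569488525], [0.41100001335144043, 0.34299999475479126]]
tile 1 [ 0.5891 -0.0419] [0.8894 1.8105] ang 93.1 [[0.09700000286102295, 0.8379999995231628], [0.1940000057220459, -0.9700000286102295], [1.0820000171661377, -0.921999990940094], [0.9850000143051147, 0.8859999775886536]]Traceback (most recent call last):
  File "m.py", line 18, in <module>
    m3=(S<40)&(V>112); obj(m3,(330,262),.03,'gauge')
                       ~~~^^^^^^^^^^^^^^^^^^^^^^^^^^
  File "m.py", line 7, in obj
    P=np.array([ray('top',u,v,z)[:2] for u,v in cn],np.float32)
                ~~~^^^^^^^^^^^^^
  File "h.py", line 6, in ray
    p=camera_params(n); K=np.array(p['intrinsics']); d=np.linalg.inv(K)@[u,v,1]
ValueError: time passes only in moves, steps and waits
```

```bash
sed -i 's/^def ray/import functools\ncamera_params=functools.lru_cache(camera_params)\ndef ray/' h.py
sed -i "s/(H<30)&(S>25)&(V>90)/(H<30)\&(S>36)\&(V>135)/; s/m3=.*/m3=cv2.morphologyEx(((S<45)\&(V>145)).astype(np.uint8),cv2.MORPH_OPEN,np.ones((2,2))); obj(m3,(330,268),.03,'gauge')/" m.py
python3 m.py
```

```text
[ 16 129 214] [ 21  53 188] [ 24  21 173] [ 23  20 165] [ 27  24 117]
ply 21 [0.4735 0.2759] [0.0627 0.171 ] ang 153.1 [[0.382999986410141, 0.28700000047683716], [0.5360000133514404, 0.20900000631809235], [0.5640000104904175, 0.26499998569488525], [0.41100001335144043, 0.34299999475479126]]
tile 43 [ 0.4928 -0.2662] [0.0595 0.1696] ang 170.1 [[0.40400001406669617, -0.2809999883174896], [0.5709999799728394, -0.3100000023841858], [0.5809999704360962, -0.25099998712539673], [0.414000004529953, -0.22200000286102295]]
gauge 10 [ 0.5695 -0.0389] [0.1284 0.2597] ang 174.7 [[0.4339999854564667, -0.09099999815225601], [0.6930000185966492, -0.11500000208616257], [0.7049999833106995, 0.013000000268220901], [0.44600000977516174, 0.03700000047683716]]Traceback (most recent call last):
  File "m.py", line 19, in <module>
    c=np.hstack([cv2.resize(im[220:310,175:245],None,fx=3.8,fy=5.5) if 0 else cv2.resize(im[y:y+100,x:x+66],None,fx=4,fy=4,interpolation=2) for x,y in((175,215),(372,213),)]+[cv2.resize(im[160:293,285:361],None,fx=3,fy=3)[:400]]) if 1 else 0
      ~~~~~~~~~^^^^^^^^^^^^^^^^^^^^^^^^^^^^^^^^^^^^^^^^^^^^^^^^^^^^^^^^^^^^^^^^^^^^^^^^^^^^^^^^^^^^^^^^^^^^^^^^^^^^^^^^^^^^^^^^^^^^^^^^^^^^^^^^^^^^^^^^^^^^^^^^^^^^^^^^^^^^^^^^^^^^^^^^^^^^^^^^^^^^^^^^^^^^^^^^^^^^^^^^^^^^^^^^^^^^^^
    return _nx.concatenate(arrs, 1, dtype=dtype, casting=casting)
           ~~~~~~~~~~~~~~~^^^^^^^^^^^^^^^^^^^^^^^^^^^^^^^^^^^^^^^
ValueError: all the input array dimensions except for the concatenation axis must match exactly, but along dimension 0, the array at index 0 has size 400 and the array at index 2 has size 399
```

```bash
sed -i 's/\[:400\]\])/[:396]])/; s/im\[y:y+100/im[y:y+99/;s/fx=3,fy=3)\[:396\]/fx=3,fy=3)[:396]/' m.py; python3 m.py | tail -1
```

```text
gauge 10 [ 0.5695 -0.0389] [0.1284 0.2597] ang 174.7 [[0.4339999854564667, -0.09099999815225601], [0.6930000185966492, -0.11500000208616257], [0.7049999833106995, 0.013000000268220901], [0.44600000977516174, 0.03700000047683716]]
```

Request:
play_rows(
  plan=[
    [[0.343,0.575,0.058,0,0,0.0445,1],[0.343,0.575,0.058,0,0,0.0445,1],[0.343,0.575,0.058,0,0,0.0445,1],[0.343,0.575,0.058,0,0,0.0445,1],[0.343,0.575,0.058,0,0,0.0445,1],[0.343,0.575,0.058,0,0,0.0445,1],[0.343,0.575,0.058,0,0,0.0445,1],[0.343,0.575,0.058,0,0,0.0445,1],[0.343,0.575,0.058,0,0,0.0445,1],[0.343,0.575,0.058,0,0,0.0445,1]],
  ],
)

```text
time_s: 1.1
position: [0.3288, -0.3159, 0.2514]
tcp_rot: [[-0.086, 0.996, -0.0], [0.996, 0.086, 0.001], [0.001, -0.0, -1.0]]
force: [0.6, 0.2, 0.4]
opening: 0.998
```

Request:
play_rows(
  plan=[
    [[0.343,0.575,0.058,0,0,0.0445,1],[0.343,0.575,0.058,0,0,0.0445,1],[0.343,0.575,0.058,0,0,0.0445,1],[0.343,0.575,0.058,0,0,0.0445,1],[0.343,0.575,0.058,0,0,0.0445,1],[0.343,0.575,0.058,0,0,0.0445,1],[0.343,0.575,0.058,0,0,0.0445,1],[0.343,0.575,0.058,0,0,0.0445,1],[0.343,0.575,0.058,0,0,0.0445,1],[0.343,0.575,0.058,0,0,0.0445,1],[0,0,0,0,0,0,1],[0,0,0,0,0,0,1]],
  ],
)

```text
time_s: 2.3
position: [0.4996, -0.0294, 0.2801]
tcp_rot: [[-0.996, 0.091, -0.001], [0.091, 0.996, -0.0], [0.001, -0.0, -1.0]]
force: [-0.1, 0.6, -0.6]
opening: 1.0
```

Run:
```python
from h import *
import json
s=read_state(); im=shot('wrist','w1.png'); json.dump({k:np.array(s[k]).tolist() for k in s},open('w1.json','w'))
c=cv2.imread('pics/crop0.png'); 
w=cv2.imread('pics/w1.png'); 
print(s['time_s'],s['position'],np.round(s['tcp_rot'],3).tolist(),s['force'],s['joint_positions'])
hh=396; w2=cv2.resize(w,(528,396)); cv2.imwrite('pics/v1.png',np.hstack([c[:, :528:2][::1],w2]) if 0 else np.vstack([cv2.resize(c,None,fx=.5,fy=.5)[:,:380].copy() if 0 else cv2.copyMakeBorder(cv2.resize(c,None,fx=.5,fy=.5),0,0,0,640-c.shape[1]//2,0),w])[:600])
```

```text
2.3 [ 0.49959545 -0.02943396  0.2801336 ] [[-0.996, 0.091, -0.001], [0.091, 0.996, -0.0], [0.001, -0.0, -1.0]] [-0.08042266  0.63854611 -0.55364758] [-1.61648848e+01  1.65698348e+01  9.53696850e+01 -3.67147279e-02
  6.81264286e+01 -1.00936959e+02]
```

View pics/v1.png

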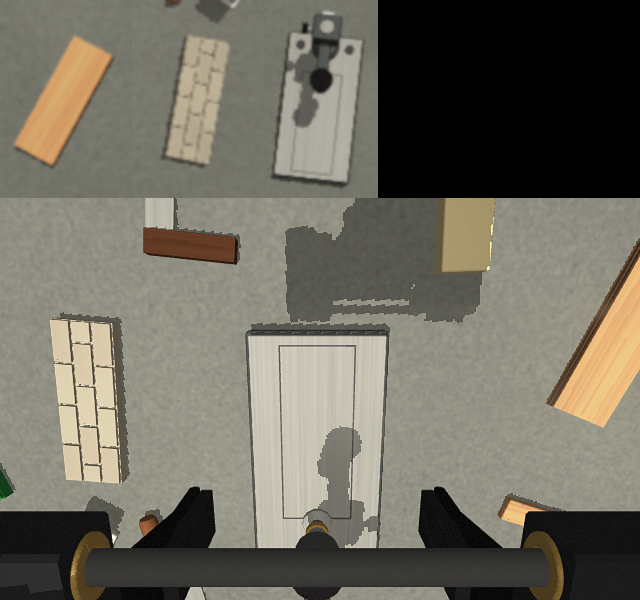

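Crops confirm plain board, tan brick tile and gauge. The wrist view (image below the 198-px crop strip) shows the scribed outline with corners at about (279,148), (355,147), (282,320), (351,320), the tile at (87,200) and the ply at (600,130).

Run:
```python
from h import *
import json
s=json.load(open('w1.json'))
P=np.array([ray('wrist',u,v,.03,s)[:2] for u,v in((279,148),(355,147),(351,320),(282,320))]);print(P.round(4).tolist())
print('c',P.mean(0),[np.linalg.norm(P[i]-P[i-1]).round(4) for i in range(4)])
a=(P[2]+P[3]-P[0]-P[1]);print('ang',np.degrees(np.arctan2(a[1],a[0])))
P=np.array([ray('wrist',u,v,.03,s)[:2] for u,v in((247,136),(388,135))]);print(P)
P=np.array([ray('wrist',u,v,.018,s)[:2] for u,v in((51,121),(114,123),(121,284),(66,284))]);print('tile',P.mean(0),P.round(3).tolist())
a=(P[2]+P[3]-P[0]-P[1]);print('ang',np.degrees(np.arctan2(a[1],a[0])))
print('ply corners',[ray('wrist',u,v,.016,s)[:2].round(3).tolist() for u,v in((603,228),(550,205))])
```

```text
[[0.4477, -0.0606], [0.4533, 0.0117], [0.6359, -0.0041], [0.6292, -0.0785]]
c [ 0.54154671 -0.03288752] [np.float64(0.1824), np.float64(0.0726), np.float64(0.1833), np.float64(0.0747)]
ang -5.280973118834948
[[ 0.4339593  -0.08954157]
 [ 0.44500005  0.04351071]]
tile [ 0.49062285 -0.26313965] [[0.404, -0.278], [0.411, -0.218], [0.577, -0.249], [0.571, -0.308]]
ang -10.428360185077276
ply corners [[0.56, 0.266], [0.531, 0.209]]
```

Request:
play_rows(
  plan=[
    [[-0.12,0.79,-0.35,0,0,-0.0151,1],[-0.12,0.79,-0.35,0,0,-0.0151,1],[-0.12,0.79,-0.35,0,0,-0.0151,1],[-0.12,0.79,-0.35,0,0,-0.0151,1],[-0.12,0.79,-0.35,0,0,-0.0151,1],[-0.12,0.79,-0.35,0,0,-0.0151,1],[-0.12,0.79,-0.35,0,0,-0.0151,1],[-0.12,0.79,-0.35,0,0,-0.0151,1],[0,0,0,0,0,0,1],[0,0,0,0,0,0,1]],
  ],
)

```text
time_s: 3.35
position: [0.4515, 0.2853, 0.14]
tcp_rot: [[-0.891, 0.454, -0.002], [0.454, 0.891, -0.001], [0.001, -0.002, -1.0]]
force: [-0.7, 0.4, 0.1]
opening: 1.001
```

```bash
cat > w.py <<'E'
from h import *
import sys
s=read_state(); im=shot('wrist',sys.argv[1]); z=float(sys.argv[2]); smin=int(sys.argv[3])
H,S,V=cv2.split(cv2.cvtColor(im,cv2.COLOR_RGB2HSV))
m=cv2.morphologyEx(((H<30)&(S>smin)&(V>130)).astype(np.uint8),cv2.MORPH_CLOSE,np.ones((5,5)))
cn=max(cv2.findContours(m,0,2)[0],key=cv2.contourArea)[:,0]
P=np.array([ray('wrist',u,v,z,s)[:2] for u,v in cn],np.float32)
r=cv2.minAreaRect(P);B=cv2.boxPoints(r);e=B[1]-B[0],B[2]-B[1];L=max(e,key=np.linalg.norm)
print(s['position'],'px',cn.min(0),cn.max(0),'rect',r,'ang',np.degrees(np.arctan2(L[1],L[0]))%180,B.round(3).tolist())
R=np.array(s['tcp_rot']);print('yaw',np.degrees(np.arctan2(R[1,0],R[0,0])))
# in tool frame
Q=(P-s['position'][:2])@R[:2,:2];print('tool x',Q[:,0].min(),Q[:,0].max(),'tool y',Q[:,1].min(),Q[:,1].max())
E
python3 w.py w2.png .016 90
```

```text
[0.4514864  0.28527848 0.13995112] px [275 144] [365 349] rect ((0.4659251868724823, 0.2799859642982483), (0.060290440917015076, 0.15401512384414673), 63.15854263305664) ang 153.15854 [[0.3840000033378601, 0.2879999876022339], [0.5210000276565552, 0.21799999475479126], [0.5479999780654907, 0.2720000147819519], [0.41100001335144043, 0.34200000762939453]]
yaw 153.02635815846781
tool x -0.09232578237988948 0.06175510330448408 tool y -0.028472237710585747 0.03201514705313053
```

View pics/w2.png

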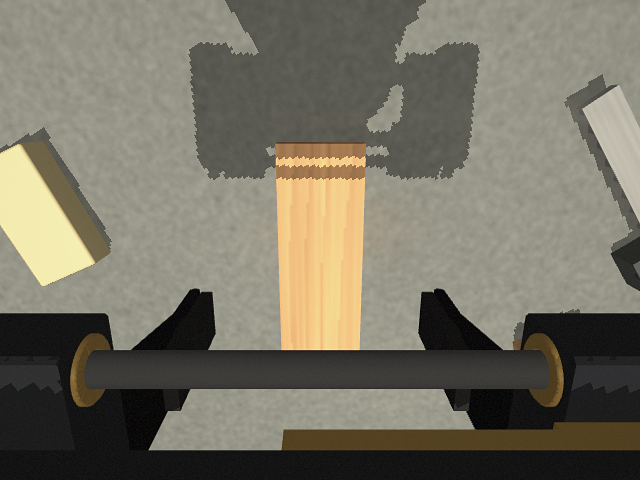

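Request:
play_rows(
  plan=[
    [[0.016,0.032,-0.5,0,0,0,1],[0,0,-0.5,0,0,0,1],[0,0,-0.5,0,0,0,1],[0,0,-0.5,0,0,0,1],[0,0,-0.5,0,0,0,1],[0,0,-0.12,0,0,0,1],[0,0,-0.12,0,0,0,1],[0,0,0,0,0,0,-1],[0,0,0,0,0,0,-1],[0,0,0,0,0,0,-1],[0,0,0,0,0,0,-1],[0,0,0,0,0,0,-1]],
  ],
)

```text
time_s: 4.6
position: [0.453, 0.2878, 0.0043]
tcp_rot: [[-0.891, 0.454, 0.001], [0.454, 0.891, 0.0], [-0.001, 0.001, -1.0]]
force: [0.0, -1.2, 4.0]
opening: 0.683
```

Request:
play_rows(
  plan=[
    [[0,0,0,0,0,0,-1],[0,0,0,0,0,0,-1],[0,0,0.1,0,0,0,-1],[0,0,0.4,0,0,0,-1],[0,0,0.5,0,0,0,-1],[0,0,0.5,0,0,0,-1],[0,0,0.4,0,0,0,-1],[0,0,0,0,0,0,-1],[0,0,0,0,0,0,-1]],
  ],
)

```text
time_s: 5.5
position: [0.4525, 0.2876, 0.0984]
tcp_rot: [[-0.891, 0.454, -0.0], [0.454, 0.891, 0.0], [0.0, 0.0, -1.0]]
force: [0.6, -0.1, -1.8]
opening: 0.685
```

```bash
python3 w.py w3.png .11 90; python3 -c "
import cv2;cv2.imwrite('pics/w3s.png',cv2.resize(cv2.imread('pics/w3.png'),(480,360)))"
```

```text
[0.45247608 0.28760968 0.09839299] px [232 166] [401 349] rect ((0.42786872386932373, 0.2994667887687683), (0.06044046953320503, 0.07361537218093872), 63.047481536865234) ang 153.04749 [[0.38100001215934753, 0.289000004529953], [0.44699999690055847, 0.25600001215934753], [0.4740000069141388, 0.3100000023841858], [0.4090000092983246, 0.34299999475479126]]
yaw 153.0002216870226
tool x -0.009523888701749732 0.06411876782913355 tool y -0.030848634247295382 0.029593310922625193
```

View pics/w3s.png

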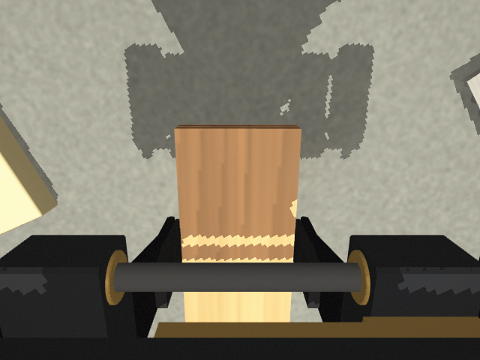

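Board held square (width reads 60 mm). Carry it to in front of the gauge's open end.

Request:
play_rows(
  plan=[
    [[-0.084,-0.776,0,0,0,0.0151,-1],[-0.084,-0.776,0,0,0,0.0151,-1],[-0.084,-0.776,0,0,0,0.0151,-1],[-0.084,-0.776,0,0,0,0.0151,-1],[-0.084,-0.776,0,0,0,0.0151,-1],[-0.084,-0.776,0,0,0,0.0151,-1],[-0.084,-0.776,0,0,0,0.0151,-1],[-0.084,-0.776,0,0,0,0.0151,-1],[0,0,-0.48,0,0,0,-1],[0,0,-0.48,0,0,0,-1],[0,0,0,0,0,0,-1],[0,0,0,0,0,0,-1]],
  ],
)

```text
time_s: 6.75
position: [0.4181, -0.0224, 0.0497]
tcp_rot: [[-0.996, 0.092, -0.003], [0.092, 0.996, 0.001], [0.003, 0.001, -1.0]]
force: [0.1, 1.4, -1.6]
opening: 0.688
```

```bash
python3 w.py w4.png .062 90
```

```text
[ 0.41811035 -0.02238493  0.04973383] px [232 166] [401 349] rect ((0.3905274569988251, -0.01996535435318947), (0.06022069230675697, 0.07328499853610992), 84.75859069824219) ang 174.75859 [[0.35100001096725464, -0.04699999839067459], [0.42399999499320984, -0.05299999937415123], [0.4300000071525574, 0.007000000216066837], [0.3569999933242798, 0.013000000268220901]]
yaw 174.7442583710946
tool x -0.008961258986338962 0.06433580068870395 tool y -0.030232439607049914 0.029988355108991255
```

Request:
play_rows(
  plan=[
    [[0.505,-0.048,0,0,0,0,-1],[0.505,-0.048,0,0,0,0,-1],[0.505,-0.048,0,0,0,0,-1],[0.505,-0.048,0,0,0,0,-1],[0,0,-0.08,0,0,0,-1],[0,0,-0.08,0,0,0,-1],[0,0,-0.08,0,0,0,-1],[0,0,0,0,0,0,-1],[0,0,0,0,0,0,-1]],
  ],
)

```text
time_s: 7.7
position: [0.519, -0.0321, 0.0384]
tcp_rot: [[-0.996, 0.092, -0.002], [0.092, 0.996, 0.0], [0.002, 0.0, -1.0]]
force: [0.5, -0.2, -0.8]
opening: 0.683
```

Run:
```python
from h import *
s=read_state();print(s['time_s'],s['force'],s['moment'],s['position'])
a=shot('wrist','w5.png');b=shot('scene','s5.png');t=shot('top','t5.png')
cv2.imwrite('pics/v5.png',np.hstack([cv2.resize(a[:,:,::-1],(400,300)),cv2.resize(b[200:350,240:420,::-1],(360,300))]))
```

```text
7.7 [ 0.47010606 -0.23128866 -0.75514108] [ 0.08720674 -0.18915843 -0.01823069] [ 0.51903874 -0.03205017  0.03839821]
```

View pics/v5.png

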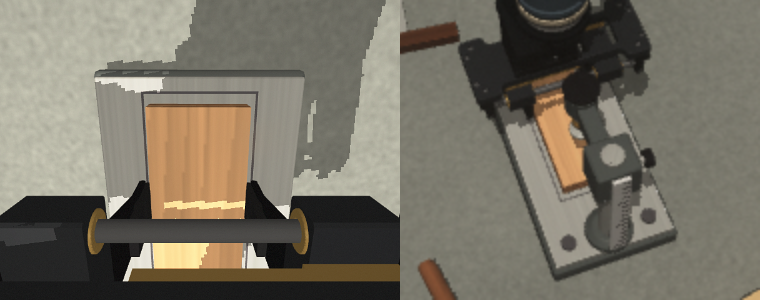

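Board lies inside the scribed outline with even margins (wrist view) and clear of the foot. Lower to contact.

Request:
play_rows(
  plan=[
    [[0,0.02,-0.02,0,0,0,-1],[0,0,-0.02,0,0,0,-1],[0,0,-0.02,0,0,0,-1],[0,0,-0.01,0,0,0,-1],[0,0,0,0,0,0,-1],[0,0,0,0,0,0,-1]],
  ],
)

```text
time_s: 8.45
position: [0.5201, -0.0314, 0.035]
tcp_rot: [[-0.996, 0.092, -0.0], [0.092, 0.996, 0.0], [0.0, 0.0, -1.0]]
force: [-0.1, -0.7, -1.8]
opening: 0.689
```

Request:
play_rows(
  plan=[
    [[0,0,-0.012,0,0,0,-1],[0,0,0,0,0,0,-1],[0,0,0,0,0,0,-1]],
  ],
)

```text
time_s: 8.75
position: [0.5202, -0.0314, 0.0345]
tcp_rot: [[-0.996, 0.092, 0.0], [0.092, 0.996, -0.0], [-0.0, -0.0, -1.0]]
force: [0.3, 0.3, -1.3]
opening: 0.681
```

Request:
play_rows(
  plan=[
    [[0,0,0,0,0,0,1],[0,0,0,0,0,0,1],[0,0,0,0,0,0,1],[0,0,0,0,0,0,1],[0,0,0,0,0,0,1],[0,0,0.2,0,0,0,1],[-0.2,0.018,0.3,0,0,0,1],[-0.2,0.018,0.3,0,0,0,1],[0,0,0,0,0,0,-1],[0,0,0,0,0,0,-1],[0,0,0,0,0,0,-1],[0,0,0,0,0,0,-1]],
  ],
)

```text
time_s: 9.95
position: [0.5004, -0.0296, 0.0739]
tcp_rot: [[-0.996, 0.092, -0.0], [0.092, 0.996, 0.0], [0.0, 0.0, -1.0]]
force: [0.5, 0.5, -0.4]
opening: 0.726
```

```bash
python3 w.py w6.png .046 90
python3 - <<'E'
from h import *
s=read_state();print(s['time_s'],s['force'],s['opening'])
b=shot('top','t6.png')
a=cv2.imread('pics/w6.png')
cv2.imwrite('pics/v6.png',np.hstack([cv2.resize(a,(480,360)),cv2.resize(b[160:295,280:370,::-1],(240,360))]))
E
```

```text
[ 0.50040952 -0.02960477  0.07394795] px [252 196] [382 349] rect ((0.49433690309524536, -0.02894333004951477), (0.06016276776790619, 0.07929553836584091), 84.76752471923828) ang 174.76753 [[0.4519999921321869, -0.054999999701976776], [0.531000018119812, -0.06300000101327896], [0.5370000004768372, -0.003000000026077032], [0.4580000042915344, 0.004999999888241291]]
yaw 174.74103163773566
tool x -0.03355375099729112 0.04574363465585764 tool y -0.029977601765890666 0.030188584488399315
10.0 [-0.36469395  0.20938653 -0.28212353] 0.6770501753910919
```

View pics/v6.png

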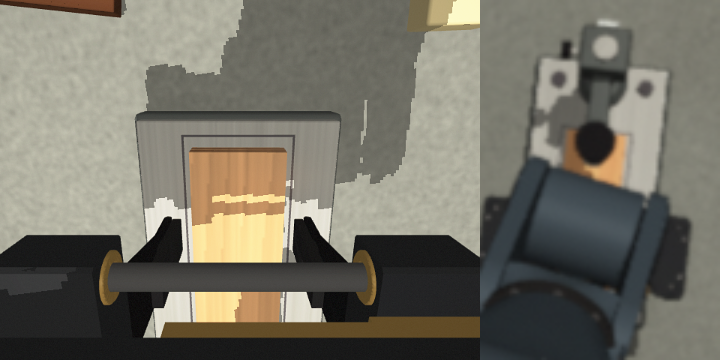

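Ply centre measured (0.5395,-0.033), within 2 mm of the outline's centre, squared. Close the fingers and press.

Request:
play_rows(
  plan=[
    [[0,0,0,0,0,0,-1],[0,0,0,0,0,0,-1],[0,0,0,0,0,0,-1],[0,0,0,0,0,0,-1],[0,0,0,0,0,0,-1],[0,0,-0.2,0,0,0,-1],[0,0,-0.2,0,0,0,-1],[0,0,-0.1,0,0,0,-1],[0,0,-0.02,0,0,0,-1],[0,0,-0.02,0,0,0,-1],[0,0,0,0,0,0,-1]],
  ],
)

```text
time_s: 11.15
position: [0.5002, -0.0295, 0.0473]
tcp_rot: [[-0.996, 0.092, -0.0], [0.092, 0.996, 0.0], [0.0, 0.0, -1.0]]
force: [0.0, 0.7, 0.2]
opening: 0.005
```

Request:
play_rows(
  plan=[
    [[0,0,-0.02,0,0,0,-1],[0,0,-0.02,0,0,0,-1],[0,0,0,0,0,0,-1],[0,0,0,0,0,0,-1]],
  ],
)

```text
time_s: 11.55
position: [0.5004, -0.0296, 0.0464]
tcp_rot: [[-0.996, 0.092, 0.001], [0.092, 0.996, -0.0], [-0.001, -0.0, -1.0]]
force: [-1.4, -0.1, 6.3]
opening: 0.006
```

Request:
play_rows(
  plan=[
    [[0,0,-0.014,0,0,0,-1],[0,0,0,0,0,0,-1],[0,0,0,0,0,0,-1],[0,0,0,0,0,0,-1]],
  ],
)

```text
time_s: 11.95
position: [0.5004, -0.0296, 0.0464]
tcp_rot: [[-0.996, 0.091, 0.001], [0.091, 0.996, -0.0], [-0.001, -0.0, -1.0]]
force: [-2.5, 0.9, 11.6]
opening: 0.006
```

Request:
play_rows(
  plan=[
    [[0,0,0.2,0,0,0,-1],[0,0,0.7,0,0,0,1],[0,0,0.7,0,0,0,1],[-0.1,-0.77,0.1,0,0,-0.0045,1],[-0.1,-0.77,0,0,0,-0.0045,1],[-0.1,-0.77,0,0,0,-0.0045,1],[-0.1,-0.77,0,0,0,-0.0045,1],[-0.1,-0.77,0,0,0,-0.0045,1],[-0.1,-0.77,0,0,0,-0.0045,1],[0,0,0,0,0,0,1],[0,0,0,0,0,0,1]],
  ],
)

```text
time_s: 13.05
position: [0.4698, -0.2612, 0.1299]
tcp_rot: [[-0.984, 0.178, 0.0], [0.178, 0.984, 0.0], [0.0, 0.0, -1.0]]
force: [0.4, 1.4, 0.1]
opening: 0.834
```

```bash
python3 w.py w7.png .018 40
```

```text
[ 0.46975674 -0.26122448  0.12992688] px [269 142] [360 349] rect ((0.48005211353302, -0.2638869881629944), (0.059129465371370316, 0.14912088215351105), 80.17233276367188) ang 170.17233 [[0.4020000100135803, -0.2800000011920929], [0.5479999780654907, -0.3059999942779541], [0.5590000152587891, -0.24699999392032623], [0.41200000047683716, -0.22200000286102295]]
yaw 169.75440109187292
tool x -0.08497976029592402 0.06390752058675694 tool y -0.030516258271471388 0.029167810024460172
```

Request:
play_rows(
  plan=[
    [[0,0,-0.46,0,0,0.002,1],[0,0,-0.46,0,0,0,1],[0,0,-0.46,0,0,0,1],[0,0,-0.46,0,0,0,1],[0,0,-0.46,0,0,0,1],[0,0,-0.12,0,0,0,1],[0,0,-0.12,0,0,0,1],[0,0,0,0,0,0,-1],[0,0,0,0,0,0,-1],[0,0,0,0,0,0,-1],[0,0,0,0,0,0,-1],[0,0,0,0,0,0,-1]],
  ],
)

```text
time_s: 14.3
position: [0.4706, -0.2611, 0.0035]
tcp_rot: [[-0.986, 0.17, 0.001], [0.17, 0.986, -0.001], [-0.001, -0.001, -1.0]]
force: [-1.2, -0.4, 3.5]
opening: 0.685
```

Request:
play_rows(
  plan=[
    [[0,0,0,0,0,0,-1],[0,0,0,0,0,0,-1],[0,0,0.1,0,0,0,-1],[0,0,0.4,0,0,0,-1],[0,0,0.5,0,0,0,-1],[0,0,0.5,0,0,0,-1],[0,0,0.4,0,0,0,-1],[0,0,0,0,0,0,-1],[0,0,0,0,0,0,-1]],
  ],
)

```text
time_s: 15.2
position: [0.4697, -0.2601, 0.0974]
tcp_rot: [[-0.986, 0.17, -0.001], [0.17, 0.986, 0.001], [0.001, 0.0, -1.0]]
force: [-0.3, -0.2, -2.8]
opening: 0.687
```

```bash
python3 w.py w8.png .112 40;python3 -c "
from h import *
s=read_state();print(s['force'],s['moment'])"
```

```text
[ 0.46973564 -0.26014571  0.09739048] px [234 166] [401 349] rect ((0.44157448410987854, -0.2554224729537964), (0.05830058827996254, 0.07238046079874039), 80.03363800048828) ang 170.03365 [[0.4009999930858612, -0.27799999713897705], [0.47200000286102295, -0.28999999165534973], [0.4819999933242798, -0.2329999953508377], [0.41100001335144043, -0.2199999988079071]]
yaw 170.23835702489427
tool x -0.007532886311573549 0.064666681885638 tool y -0.029397650444395983 0.029126431705376644
[ 0.06670971  1.0456235  -2.80722647] [ 0.10884998 -0.07188035 -0.02989377]
```

View pics/w8.png

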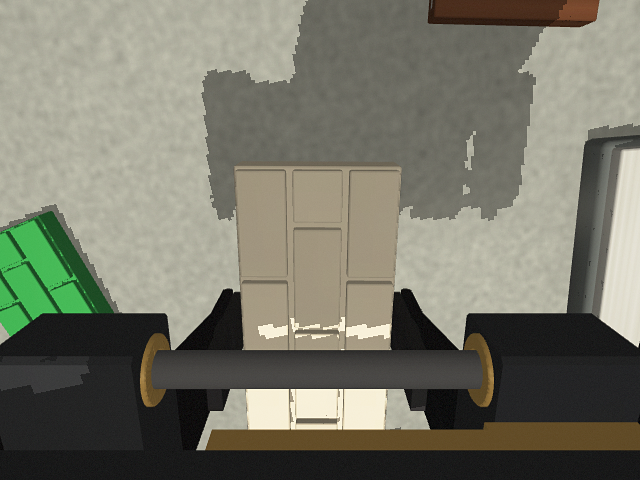

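Request:
play_rows(
  plan=[
    [[-0.166,0.793,0,0,0,0.0043,-1],[-0.166,0.793,0,0,0,0.0043,-1],[-0.166,0.793,0,0,0,0.0043,-1],[-0.166,0.793,0,0,0,0.0043,-1],[-0.166,0.793,0,0,0,0.0043,-1],[-0.166,0.793,0,0,0,0.0043,-1],[0,0,-0.35,0,0,0,-1],[0,0,-0.35,0,0,0,-1],[0,0,0,0,0,0,-1],[0,0,0,0,0,0,-1]],
  ],
)

```text
time_s: 16.25
position: [0.4196, -0.0224, 0.0619]
tcp_rot: [[-0.996, 0.089, -0.003], [0.089, 0.996, 0.001], [0.003, 0.001, -1.0]]
force: [1.0, -0.4, -1.3]
opening: 0.684
```

Request:
play_rows(
  plan=[
    [[0.5,-0.046,0,0,0,0,-1],[0.5,-0.046,0,0,0,0,-1],[0.5,-0.046,0,0,0,0,-1],[0.5,-0.046,0,0,0,0,-1],[0,0,-0.06,0,0,0,-1],[0,0,-0.06,0,0,0,-1],[0,0,-0.04,0,0,0,-1],[0,0,0,0,0,0,-1],[0,0,0,0,0,0,-1]],
  ],
)

```text
time_s: 17.15
position: [0.5193, -0.0317, 0.0546]
tcp_rot: [[-0.996, 0.089, -0.001], [0.089, 0.996, 0.0], [0.001, 0.0, -1.0]]
force: [0.3, -0.4, -3.2]
opening: 0.687
```

```bash
python3 w.py w9.png .068 40;python3 -c "
from h import *
s=read_state();print(s['force'],s['moment']);b=shot('scene','s9.png')
cv2.imwrite('pics/v9.png',np.hstack([cv2.resize(cv2.imread('pics/w9.png'),(400,300)),cv2.resize(b[200:350,240:420,::-1],(360,300))]))"
```

```text
[ 0.5193324  -0.03169551  0.05464604] px [234 166] [400 349] rect ((0.4913296401500702, -0.029192358255386353), (0.05870695412158966, 0.07308150082826614), 84.61012268066406) ang 174.61012 [[0.4519999921321869, -0.054999999701976776], [0.5249999761581421, -0.06199999898672104], [0.5299999713897705, -0.003000000026077032], [0.4580000042915344, 0.003000000026077032]]
yaw 174.87199599417806
tool x -0.008293574445556371 0.06452423337463097 tool y -0.029527893009882587 0.02943028658392557
[-0.26665561  0.81632903 -2.47075994] [ 0.08393267 -0.08146674 -0.02562297]
```

View pics/v9.png

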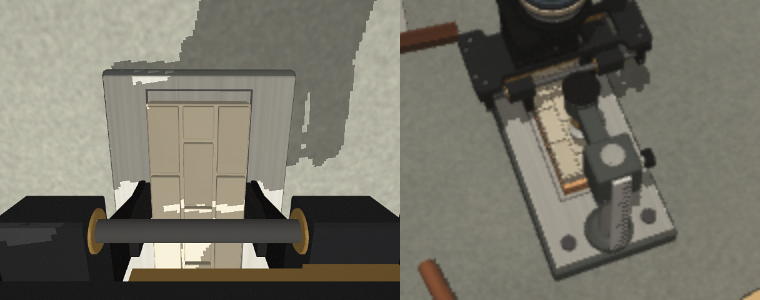

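Request:
play_rows(
  plan=[
    [[0.016,0.008,-0.02,0,0,0,-1],[0,0,-0.02,0,0,0,-1],[0,0,-0.02,0,0,0,-1],[0,0,-0.02,0,0,0,-1],[0,0,-0.014,0,0,0,-1],[0,0,0,0,0,0,-1],[0,0,0,0,0,0,-1]],
  ],
)

```text
time_s: 17.95
position: [0.5211, -0.0314, 0.05]
tcp_rot: [[-0.996, 0.089, -0.0], [0.089, 0.996, 0.0], [0.0, 0.0, -1.0]]
force: [-0.1, -0.6, -2.0]
opening: 0.685
```

Request:
play_rows(
  plan=[
    [[0,0,-0.012,0,0,0,-1],[0,0,0,0,0,0,-1],[0,0,0,0,0,0,-1]],
  ],
)

```text
time_s: 18.25
position: [0.5212, -0.0315, 0.0495]
tcp_rot: [[-0.996, 0.089, 0.0], [0.089, 0.996, -0.0], [-0.0, -0.0, -1.0]]
force: [-0.6, -0.2, -1.7]
opening: 0.688
```

Request:
play_rows(
  plan=[
    [[0,0,0,0,0,0,1],[0,0,0,0,0,0,1],[0,0,0,0,0,0,1],[0,0,0,0,0,0,1],[0,0,0,0,0,0,1],[0,0,0.2,0,0,0,1],[-0.2,0.018,0.3,0,0,0,1],[-0.2,0.018,0.3,0,0,0,1],[0,0,0,0,0,0,-1],[0,0,0,0,0,0,-1],[0,0,0,0,0,0,-1],[0,0,0,0,0,0,-1]],
  ],
)

```text
time_s: 19.45
position: [0.5014, -0.0297, 0.0889]
tcp_rot: [[-0.996, 0.089, -0.0], [0.089, 0.996, 0.0], [0.0, 0.0, -1.0]]
force: [0.6, -0.5, -0.4]
opening: 0.719
```

```bash
python3 w.py w10.png .064 40; python3 -c "
from h import *
b=shot('scene','s10.png')
cv2.imwrite('pics/v10.png',np.hstack([cv2.resize(cv2.imread('pics/w10.png'),(400,300)),cv2.resize(b[200:350,240:420,::-1],(360,300))]))"
```

```text
[ 0.5014027  -0.02970209  0.08893685] px [253 199] [382 349] rect ((0.4947752058506012, -0.02904556691646576), (0.05865189805626869, 0.07688900828361511), 84.7361068725586) ang 174.73611 [[0.45399999618530273, -0.054999999701976776], [0.5299999713897705, -0.06199999898672104], [0.5360000133514404, -0.003000000026077032], [0.45899999141693115, 0.004000000189989805]]
yaw 174.88485528108322
tool x -0.03170959663997099 0.04502942498223992 tool y -0.029355248076406194 0.0294815290707474
```

View pics/v10.png

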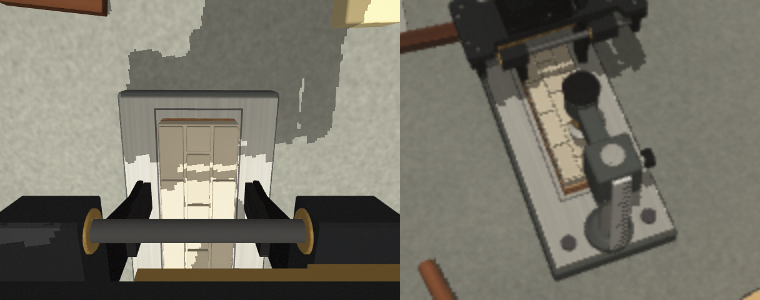

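Tile lies squarely on the ply (centres about 2 mm apart, angles alike). Close and press it.

Request:
play_rows(
  plan=[
    [[0,0,0,0,0,0,-1],[0,0,0,0,0,0,-1],[0,0,0,0,0,0,-1],[0,0,0,0,0,0,-1],[0,0,0,0,0,0,-1],[0,0,-0.2,0,0,0,-1],[0,0,-0.2,0,0,0,-1],[0,0,-0.06,0,0,0,-1],[0,0,-0.02,0,0,0,-1],[0,0,0,0,0,0,-1]],
  ],
)

```text
time_s: 20.55
position: [0.5009, -0.0296, 0.065]
tcp_rot: [[-0.996, 0.089, -0.001], [0.089, 0.996, 0.0], [0.001, 0.0, -1.0]]
force: [-0.2, 0.2, 1.1]
opening: 0.006
```

Request:
play_rows(
  plan=[
    [[0,0,-0.02,0,0,0,-1],[0,0,-0.02,0,0,0,-1],[0,0,0,0,0,0,-1],[0,0,0,0,0,0,-1]],
  ],
)

```text
time_s: 20.95
position: [0.5014, -0.0297, 0.0644]
tcp_rot: [[-0.996, 0.089, 0.001], [0.089, 0.996, -0.0], [-0.001, -0.0, -1.0]]
force: [-0.4, -0.8, 6.1]
opening: 0.004
```

Request:
play_rows(
  plan=[
    [[0,0,-0.016,0,0,0,-1],[0,0,0,0,0,0,-1],[0,0,0,0,0,0,-1],[0,0,0,0,0,0,-1]],
  ],
)

```text
time_s: 21.35
position: [0.5014, -0.0297, 0.0644]
tcp_rot: [[-0.996, 0.089, 0.001], [0.089, 0.996, -0.001], [-0.002, -0.0, -1.0]]
force: [-2.6, 0.9, 13.4]
opening: 0.003
```

Request:
play_rows(
  plan=[
    [[0,0,0.2,0,0,0,-1],[0,0,0.8,0,0,0,-1],[0,0,0.8,0,0,0,-1],[0,0,0.8,0,0,0,-1],[0,0,0.7,0,0,0,-1],[0,0,0,0,0,0,-1]],
  ],
)

```text
time_s: 21.95
position: [0.5046, -0.0305, 0.2331]
tcp_rot: [[-0.996, 0.089, 0.012], [0.089, 0.996, -0.003], [-0.012, -0.002, -1.0]]
force: [0.3, -0.1, -0.8]
opening: 0.003
```

Run:
```python
from h import *
im=cv2.imread('pics/top0.png'); V=cv2.cvtColor(im,cv2.COLOR_BGR2GRAY)
m=(V<45).astype(np.uint8); n,l,st,ce=cv2.connectedComponentsWithStats(m)
for k in range(1,n):
    if abs(ce[k][0]-323)<12 and abs(ce[k][1]-213)<12 and st[k][4]>20: print(st[k],ce[k],ray('top',*ce[k],.186))
print(read_state()['time_s'])
```

```text
[316 206  14  15 168] [322.39285714 212.83333333] [ 0.5968539  -0.03755664  0.186     ]
21.95
```

Request:
play_rows(
  plan=[
    [[0.63,-0.06,0,0,0,0,-1],[0.63,-0.06,0,0,0,0,-1],[0.64,-0.06,0,0,0,0,-1],[0,0,-0.3,0,0,0,-1],[0,0,-0.3,0,0,0,-1],[0,0,-0.1,0,0,0,-1],[0,0,0,0,0,0,-1],[0,0,0,0,0,0,-1]],
  ],
)

```text
time_s: 22.75
position: [0.5962, -0.0387, 0.1929]
tcp_rot: [[-0.996, 0.089, 0.0], [0.089, 0.996, -0.0], [-0.0, -0.0, -1.0]]
force: [0.1, -0.5, 0.2]
opening: 0.006
```

Request:
play_rows(
  plan=[
    [[0,0,-0.04,0,0,0,-1],[0,0,-0.04,0,0,0,-1],[0,0,0,0,0,0,-1]],
  ],
)

```text
time_s: 23.05
position: [0.5965, -0.0387, 0.1891]
tcp_rot: [[-0.996, 0.089, 0.001], [0.089, 0.996, -0.0], [-0.001, -0.0, -1.0]]
force: [0.6, 1.3, 1.4]
opening: 0.003
```

Request:
play_rows(
  plan=[
    [[0,0,-0.04,0,0,0,-1],[0,0,-0.04,0,0,0,-1],[0,0,0,0,0,0,-1]],
  ],
)

```text
time_s: 23.35
position: [0.5965, -0.0388, 0.1848]
tcp_rot: [[-0.996, 0.089, 0.001], [0.089, 0.996, -0.0], [-0.001, -0.0, -1.0]]
force: [0.3, -0.3, 1.8]
opening: 0.001
```

Request:
play_rows(
  plan=[
    [[0,0,-0.04,0,0,0,-1],[0,0,-0.04,0,0,0,-1],[0,0,0,0,0,0,-1]],
  ],
)

```text
time_s: 23.65
position: [0.5965, -0.0388, 0.1804]
tcp_rot: [[-0.996, 0.089, 0.001], [0.089, 0.996, -0.0], [-0.001, -0.0, -1.0]]
force: [1.2, 0.2, 1.1]
opening: 0.005
```

Run:
```python
from h import *
s=read_state();print(s['time_s'],s['force'],s['position'])
b=shot('scene','s11.png');w=shot('wrist','w11.png')
cv2.imwrite('pics/v11.png',np.hstack([cv2.resize(w[:,:,::-1],(400,300)),cv2.resize(b[200:350,240:420,::-1],(360,300))]))
```

```text
23.65 [1.15635491 0.15605029 1.05787085] [ 0.59646123 -0.03876648  0.18037955]
```

View pics/v11.png

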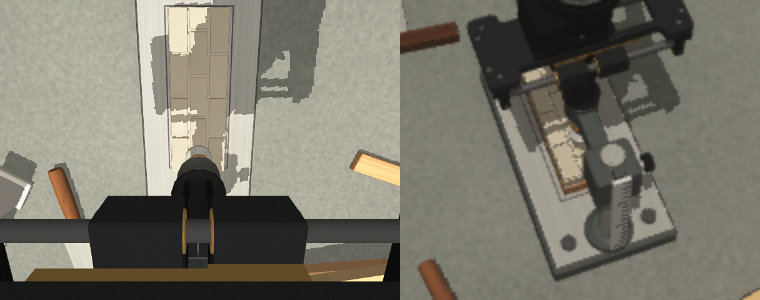

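Fingertips stand on the thumb pad and the slide is going down. 16 mm more is still clear of the tile; then feel in 2 mm steps.

Request:
play_rows(
  plan=[
    [[0,0,-0.04,0,0,0,-1],[0,0,-0.04,0,0,0,-1],[0,0,-0.04,0,0,0,-1],[0,0,-0.04,0,0,0,-1],[0,0,-0.04,0,0,0,-1],[0,0,-0.04,0,0,0,-1],[0,0,-0.04,0,0,0,-1],[0,0,-0.04,0,0,0,-1],[0,0,0,0,0,0,-1]],
  ],
)

```text
time_s: 24.65
position: [0.5961, -0.0386, 0.1642]
tcp_rot: [[-0.996, 0.089, -0.0], [0.089, 0.996, 0.0], [0.0, 0.0, -1.0]]
force: [1.4, -0.5, 2.4]
opening: 0.005
```

Request:
play_rows(
  plan=[
    [[0,0,-0.02,0,0,0,-1],[0,0,-0.02,0,0,0,-1],[0,0,0,0,0,0,-1],[0,0,0,0,0,0,-1]],
  ],
)

```text
time_s: 25.05
position: [0.5961, -0.0386, 0.1625]
tcp_rot: [[-0.996, 0.089, -0.0], [0.089, 0.996, 0.0], [0.0, 0.0, -1.0]]
force: [1.2, -0.2, 1.2]
opening: 0.008
```

Request:
play_rows(
  plan=[
    [[0,0,-0.02,0,0,0,-1],[0,0,-0.02,0,0,0,-1],[0,0,0,0,0,0,-1],[0,0,0,0,0,0,-1]],
  ],
)

```text
time_s: 25.45
position: [0.5961, -0.0387, 0.1605]
tcp_rot: [[-0.996, 0.089, -0.0], [0.089, 0.996, 0.0], [0.0, 0.0, -1.0]]
force: [1.3, 0.4, 1.4]
opening: 0.003
```

Request:
play_rows(
  plan=[
    [[0,0,-0.02,0,0,0,-1],[0,0,-0.02,0,0,0,-1],[0,0,0,0,0,0,-1],[0,0,0,0,0,0,-1]],
  ],
)

```text
time_s: 25.85
position: [0.596, -0.0386, 0.1585]
tcp_rot: [[-0.996, 0.089, -0.0], [0.089, 0.996, 0.0], [0.0, 0.0, -1.0]]
force: [0.4, -0.1, 1.0]
opening: 0.003
```

Request:
play_rows(
  plan=[
    [[0,0,-0.02,0,0,0,-1],[0,0,-0.02,0,0,0,-1],[0,0,0,0,0,0,-1],[0,0,0,0,0,0,-1]],
  ],
)

```text
time_s: 26.25
position: [0.5961, -0.0386, 0.1565]
tcp_rot: [[-0.996, 0.089, -0.0], [0.089, 0.996, 0.0], [0.0, 0.0, -1.0]]
force: [-0.1, -0.1, 1.1]
opening: 0.003
```

Request:
play_rows(
  plan=[
    [[0,0,-0.02,0,0,0,-1],[0,0,-0.02,0,0,0,-1],[0,0,0,0,0,0,-1],[0,0,0,0,0,0,-1]],
  ],
)

```text
time_s: 26.65
position: [0.5961, -0.0386, 0.1545]
tcp_rot: [[-0.996, 0.089, -0.0], [0.089, 0.996, 0.0], [0.0, 0.0, -1.0]]
force: [-0.4, -0.2, 2.0]
opening: 0.002
```

Request:
play_rows(
  plan=[
    [[0,0,-0.02,0,0,0,-1],[0,0,-0.02,0,0,0,-1],[0,0,0,0,0,0,-1],[0,0,0,0,0,0,-1]],
  ],
)

```text
time_s: 27.05
position: [0.5961, -0.0386, 0.1525]
tcp_rot: [[-0.996, 0.089, -0.0], [0.089, 0.996, 0.0], [0.0, 0.0, -1.0]]
force: [-0.0, -1.0, 1.8]
opening: 0.007
```

Request:
play_rows(
  plan=[
    [[0,0,-0.02,0,0,0,-1],[0,0,-0.02,0,0,0,-1]],
  ],
)

```text
time_s: 27.25
position: [0.5961, -0.0386, 0.1506]
tcp_rot: [[-0.996, 0.089, -0.0], [0.089, 0.996, 0.0], [0.0, 0.0, -1.0]]
force: [-1.4, 0.4, 2.6]
opening: 0.006
```

Request:
play_rows(
  plan=[
    [[0,0,-0.02,0,0,0,-1],[0,0,-0.02,0,0,0,-1]],
  ],
)

```text
time_s: 27.45
position: [0.5961, -0.0386, 0.1486]
tcp_rot: [[-0.996, 0.089, -0.0], [0.089, 0.996, 0.0], [0.0, 0.0, -1.0]]
force: [-0.8, 0.3, 2.5]
opening: 0.005
```

Request:
play_rows(
  plan=[
    [[0,0,-0.02,0,0,0,-1],[0,0,-0.02,0,0,0,-1]],
  ],
)

```text
time_s: 27.65
position: [0.5961, -0.0386, 0.1469]
tcp_rot: [[-0.996, 0.089, -0.0], [0.089, 0.996, -0.0], [0.0, -0.0, -1.0]]
force: [-1.2, 0.4, 6.0]
opening: 0.007
```

Request:
play_rows(
  plan=[
    [[0,0,-0.02,0,0,0,-1],[0,0,-0.02,0,0,0,-1]],
  ],
)

```text
time_s: 27.85
position: [0.5961, -0.0387, 0.1452]
tcp_rot: [[-0.996, 0.089, -0.0], [0.089, 0.996, -0.0], [0.0, -0.0, -1.0]]
force: [-2.5, 0.8, 8.1]
opening: 0.007
```

Contact felt at z≈0.148; about 3 mm squeezed in now. 1.6 mm more.

Request:
play_rows(
  plan=[
    [[0,0,-0.016,0,0,0,-1],[0,0,-0.016,0,0,0,-1],[0,0,0,0,0,0,-1],[0,0,0,0,0,0,-1],[0,0,0,0,0,0,-1]],
  ],
)

```text
time_s: 28.35
position: [0.5961, -0.0386, 0.1438]
tcp_rot: [[-0.996, 0.089, 0.0], [0.089, 0.996, -0.0], [-0.0, -0.0, -1.0]]
force: [-1.7, 0.3, 8.0]
opening: 0.005
```

Request:
play_rows(
  plan=[
    [[0,0,0.02,0,0,0,-1],[0,0,0.02,0,0,0,-1]],
  ],
)

```text
time_s: 28.55
position: [0.5958, -0.0385, 0.1445]
tcp_rot: [[-0.996, 0.089, -0.001], [0.089, 0.996, 0.0], [0.001, 0.0, -1.0]]
force: [0.1, 0.5, -0.2]
opening: 0.004
```

Request:
play_rows(
  plan=[
    [[0,0,0.2,0,0,0,-1],[0,0,0.6,0,0,0,-1],[0,0,0.6,0,0,0,-1],[0,0,0,0,0,0,-1]],
  ],
)

```text
time_s: 28.95
position: [0.5992, -0.0393, 0.2197]
tcp_rot: [[-0.996, 0.089, 0.009], [0.089, 0.996, -0.002], [-0.01, -0.001, -1.0]]
force: [-0.1, -0.2, 1.1]
opening: 0.002
```

Request:
play_rows(
  plan=[
    [[-0.9,0.08,0.3,0,0,0,-1],[-0.9,0.08,0,0,0,0,-1],[-0.9,0.6,0,0,0,0,-1],[0,0.9,0,0,0,0,-1],[0,0.9,0,0,0,0,-1],[0,0.9,0,0,0,0,-1],[0,0.9,0,0,0,0,-1],[0,0,0,0,0,0,-1],[0,0,0,0,0,0,-1]],
  ],
)

```text
time_s: 29.85
position: [0.4638, 0.1778, 0.2296]
tcp_rot: [[-0.996, 0.086, -0.001], [0.086, 0.996, -0.001], [0.001, -0.001, -1.0]]
force: [-0.6, -0.5, 0.3]
opening: 0.003
```

Run:
```python
from h import *
s=read_state();print(s['time_s'],s['force'],s['position'])
t=shot('top','t12.png');b=shot('scene','s12.png')
V=cv2.cvtColor(t,cv2.COLOR_RGB2GRAY)
n,l,st,ce=cv2.connectedComponentsWithStats((V<45).astype(np.uint8))
for k in range(1,n):
    if abs(ce[k][0]-323)<14 and abs(ce[k][1]-216)<14 and st[k][4]>20: print(st[k],ce[k],[ray('top',*ce[k],z).round(4).tolist() for z in(.144,.149)])
cv2.imwrite('pics/v12.png',np.hstack([cv2.resize(t[160:300,275:375,::-1],(380,532)),cv2.resize(b[200:350,260:380,::-1],(420,525))[:525] if 0 else cv2.resize(b[200:350,270:390,::-1],(420,532))]))
```

```text
29.85 [-0.64287187 -0.50098587  0.32394004] [0.46383781 0.17776612 0.2295566 ]
[316 209  14  15 155] [322.3483871  215.74193548] [[0.5961, -0.038, 0.144], [0.5953, -0.0379, 0.149]]
```

View pics/v12.png

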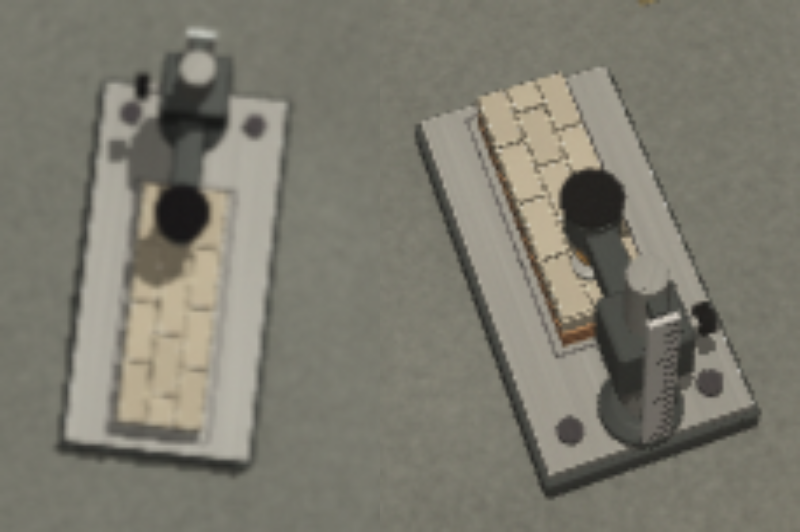

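The pad stayed put as the fingers left it (force about 0 at 0.7 mm above the pressed height), and the stack is square within the outline. Handing in.

```bash
python3 -c "
from rig import *
print(hand_in())"
```

```text
the job is handed in; nothing more can be done
None
```

The sample is built up on the gauge table, the foot is bearing on the tile, and the job is handed in at about 30 s of the 69 s allowed. The hand-in gave no verdict.

- **Plywood:** I laid it in the outline and let go. It measured about 2 mm from the outline's centre and square to it. I then pressed it with about 11 N.
- **Tile:** I laid it on the plywood, bricks up, with its centre about 2 mm from the board's and its angle within 0.1°. I then pressed it with about 13 N.
- **Gauge foot:** I pushed the slide down by its pad and felt the foot touch at a pad height of about 0.148 m. I stopped at 0.1438 m, with about 8 N on the pad, so the spring is squeezed in about 4.5–5 mm of its 10.
- **Slide after release:** The force fell to about zero 0.7 mm above the pressed height, so the slide had held. I did not touch the pad again to confirm it stayed there.
- **Last look:** The final pictures show the stack square in the outline with the arm well clear. I did not measure the other things on the bench again, but I felt no unexpected contact.

The two cameras disagreed by 2–3 mm on positions, so I worked from an average of both or from a close wrist view. No other check disagreed.

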